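Put the calibration weights away in their fitted snap case

TASK

The balance check is finished, so put the three steel calibration weights back in their case: lower each one gently, upright, into the insert whose bore fits it, and do not drop it in. Then set the cover over them on the case and press it down until the clips at both ends have caught and it sits fully home.

Things in the scene. Friction and masses are not known exactly. Their poses are not given: they have to be found in the camera images.
- weight_large: the largest (500 g) of three loose steel calibration weights, standing upright: a cylinder 42 mm across and 40 mm high, above it a narrow neck, then a round knob 20 mm across, full width 48 to 53 mm up; 56 mm high in all. Origin: centre of its underside, z up. Pinch the knob with the fingertips just above the cylinder
- weight_middle: the middle (200 g) of three loose steel calibration weights, standing upright: a cylinder 32 mm across and 32 mm high, above it a narrow neck, then a round knob 17 mm across, full width 40 to 45 mm up; 48 mm high in all. Origin: centre of its underside, z up. Pinch the knob with the fingertips just above the cylinder
- weight_small: the smallest (100 g) of three loose steel calibration weights, standing upright: a cylinder 22 mm across and 26 mm high, above it a narrow neck, then a round knob 14 mm across, full width 34 to 39 mm up; 42 mm high in all. Origin: centre of its underside, z up. Pinch the knob with the fingertips just above the cylinder
- insert_large: grey square insert 58 x 58 x 24 mm fixed in the case, with the large of the three bores: 50 mm across, 16 mm deep, mouth bevelled 3 mm wide; it fits the weight 42 mm across. Origin: centre of its underside; bore floor 8 mm, top 24 mm above it; x, y along its sides
- insert_middle: grey square insert 58 x 58 x 24 mm fixed in the case, with the middle of the three bores: 39 mm across, 16 mm deep, mouth bevelled 3 mm wide; it fits the weight 32 mm across. Origin: centre of its underside; bore floor 8 mm, top 24 mm above it; x, y along its sides
- insert_small: grey square insert 58 x 58 x 24 mm fixed in the case, with the small of the three bores: 30 mm across, 16 mm deep, mouth bevelled 3 mm wide; it fits the weight 22 mm across. Origin: centre of its underside; bore floor 8 mm, top 24 mm above it; x, y along its sides
- case: black open case 84 (x) x 200 mm (y), fixed on the bench; origin: centre of its underside. Holds the inserts in a row along its y, 59 mm apart, in changing order, their undersides 4 mm up. Round them a tapered lip rises from a flat shoulder (10 mm up; lip 71 x 191 mm there) to 34 mm up (61 x 181 mm). At each short end a ramp 36 mm wide with a ledge below it takes a clip of the cover
- cover: loose white cover, open side down, 84 (x) x 200 (y) x 64 mm high, inside 78 x 194 mm, 0.18 kg; fits either way round. Origin: centre of its rim plane, z up. A sprung clip hooks inward at each short end. Set on the case it stops on the ramps 6 to 10 mm short of home; 8 to 15 N straight down at its middle snaps it home, rim on the shoulder: origin 10 mm above the case's
- cover_handle (a point): middle of the top of the bar handle on the cover's roof, 88 mm above its rim; the bar is 14 mm wide (cover x), 64 mm long (cover y), 24 mm high. Lift and press the cover by it

How it is judged (in metres and radians):
On the way, in this order (a step that is already met when the one before it is completed fails the run):
1. all three weights stand in the inserts that fit them (horizontal distance between weight_large and insert_large below 0.008 m and z of weight_large in the frame of insert_large below 0.0115 m and angle between each of weight_large, weight_middle, weight_small's own z axis and vertical below 0.12 rad and horizontal distance between weight_middle and insert_middle below 0.008 m and z of weight_middle in the frame of insert_middle below 0.0115 m and horizontal distance between weight_small and insert_small below 0.008 m and z of weight_small in the frame of insert_small below 0.0115 m), for 0.2 s.
2. the cover is on over them and clipped home (all of step 1 and z of cover in the frame of case below 0.0125 m and horizontal distance between cover and case below 0.006 m and angle between the y axis of cover and the y axis of case, either way round below 0.08 rad and angle between the z axis of cover and the z axis of case, either way round below 0.03 rad), for 0.2 s.
At the end, for the whole second after the job is handed in: Each weight stands upright (within 7 degrees) on the floor of the bore that fits it (within 3.5 mm in height, 8 mm sideways); the cover lies along the case within 6 mm and 5 degrees, level, its rim within 2.5 mm of the case's shoulder, which it keeps only with both clips caught; all at rest (all of step 2 and linear speed of each of cover, weight_large, weight_middle, weight_small below 0.02 m/s); the robot touches nothing.
It fails at once if a weight is dropped or thrown into the case instead of being lowered (it moves faster than 0.45 m/s within the case) ((horizontal distance between weight_large and case below 0.09 m and z of weight_large in the frame of case below 0.04 m and linear speed of weight_large above 0.45 m/s) or (horizontal distance between weight_middle and case below 0.09 m and z of weight_middle in the frame of case below 0.04 m and linear speed of weight_middle above 0.45 m/s) or (horizontal distance between weight_small and case below 0.09 m and z of weight_small in the frame of case below 0.04 m and linear speed of weight_small above 0.45 m/s)).
It also fails if it takes over 125 s, if anything falls off the work surface, if the arm or the gripper's body presses on something with over 40 N, if the wrist force passes 120 N, or if a joint passes its speed limit or range.

ROBOT

A 6-joint arm with a two-finger parallel gripper is mounted at the origin on a cart in front of the work surface, level with it; the furniture and walls round the work are solid. World frame = base frame: x ahead of the robot, y to its left, z up, the work surface at z = 0. Lengths are in mm, angles in rad, forces in N, time in s.
With the tool pointing down it reaches from about 400 to 925 mm from the base axis. Payload 12.5 kg.
Tool frame: the origin (TCP) lies on the mounting face of the last link; the fingertips stand 190 mm ahead of it and the grasp point (between the pads) lies 171 mm ahead of it; z points along the fingers, y is the line along which they close (so a half turn about z gives the same grasp; the last joint's range is limited). The gripper opens to 95 mm and grips with 3 to 60 N. Pads are 20 mm wide; open, the fingers measure 119 mm over their backs; the gripper's body (75 mm by 180 mm) begins 59 mm behind the grasp point.
Start: joints at [-0.106, 0.491, 1.559, -0, 1.092, -0.106], TCP at [625, 0.023, 404.761] pointing down, gripper open.
Joint ranges: [-3.1, 3.1], [-0.84, 2.19], [0.05, 2.79], [-1.13, 4.28], [0.06, 2.93], [-2.69, 2.69]. Speed limits (rad/s): [2.22, 2.22, 2.79, 3.14, 3.14, 3.14].

INTERFACE

Orientations are given as [roll, pitch, yaw] about the fixed x, y, z axes, in that order (R = Rz(yaw) Ry(pitch) Rx(roll)).
In Python, from cell import * gives the robot as it stands.
- The arm moves only by the tool arm_command, never from a script. Its argument "rows" is a list that holds one entry, the list of rows, each a list of 7 numbers: the shift along the tool's x, y, z normalised to -1 to 1, where 1 is 0.15 m, then the turn, a rotation vector about the tool's x, y, z normalised to -1 to 1, where 1 is 360 degrees, then the opening, from -1 (shut) to 1 (fully open). A call has 1 to 10 rows; each row is the pose to reach, as a shift and turn from the pose commanded when the call began, along the tool's axes at that moment, turning the shorter way round; what a row does not reach only later rows make up. A row lasts 1/12 s, in which the tool goes at most 41.7 mm and 7.16 degrees, less where a joint would pass 70% of its speed; a pose out of reach is approached as far as the arm can. A call with a number of a shift or a turn outside -1 to 1 is refused whole. A call with a gripper value outside its range is refused whole. The fingers move at their own pace and stop on an object; the grip force is fixed at half the most. Time passes only in rows, so rows that repeat a pose let the fingers close. It gives the time, the measured TCP pose, the force, the opening and the grip force at its end, in the units of the state.
- state(): the state, without advancing time (a new reading comes with each control period).
- read_camera(name): name is "scene" or "side" or "wrist"; returns (picture, depth): 480x640x3 uint8, red, green, blue; 480x640 float32, mm along the optical axis (not along the pixel's ray), 0 where there is no reading.
- get_calibration(name): a dict with "camera_matrix" (3x3 intrinsics, pixels), "D" ([k1, k2, p1, p2, k3] as OpenCV has them; the pictures are not rectified), "position" and "orientation" of the camera in the world; the wrist camera has in their place "hand_eye" (4x4, takes a point from camera to tool coordinates, whose origin is the TCP and whose axes are the flange's). Camera axes: x right, y up, looking along -z (the intrinsics and any distortion apply to the point x, -y, -z); pixel columns grow to the right and rows downward; lengths in mm; the calibration is good to about 2 mm. A picture is of the moment at which its call begins: read the wrist's pose just before it. get_calibration takes no time and is no camera call.
- job_done(): hands the job in; it is judged then, once.
The state is a dict: "t": time; "joints": joint angles; "qvel": joint speeds; "tau": joint torques, N m; "eef_pos": TCP position; "tcp_rot": TCP orientation; "ft_force": force on the tool from outside, world axes, zero at the start; "moment": the same for the moment, N m; "opening": opening from 0.0 (shut) to 1.0 (fully open); "grip_force": force on a finger pad.
Only numpy, scipy, OpenCV 4.12 (cv2) and the standard library are available. Lean on these libraries where they do the work, as an engineer would, in place of code of your own. Each camera call takes 0.05 s, during which the arm holds its last target. There are 200 camera calls.

## Working session

There is one attempt and no reset: what is moved stays moved. The work goes in short steps, Python scripts to look and compute and a tool call to move; the robot and the scene stay as the last step left them, time stands still between calls to the robot, and variables do not carry over. Pictures are saved under pics/ and viewed, at most 14 in all, crops included, and the job is handed in when it is done.

Besides the shell and the picture viewer there is one more tool, called after ">>>" as a command line: name --argument value ..., lists and objects as JSON in quotes. arm_command: Moves the arm, as the interface text tells. Its arguments: {"type":"object","properties":{"rows":{"type":"array","items":{"type":"array","items":{"type":"array","items":{"type":"number","minimum":-1,"maximum":1}}}}},"required":["rows"]}

```bash
ls; mkdir -p pics; python3 - <<'E'
from cell import *
import cv2,numpy as np
print(state())
for n in ("scene","side","wrist"):
    c=get_calibration(n); print(n,c)
    p,d=read_camera(n); cv2.imwrite(f"pics/{n}0.png",p[:,:,::-1]); np.save(f"pics/{n}0.npy",d)
E
```

```text
pics
{'t': 0.0, 'joints': array([-1.05617718e-01,  4.91561676e-01,  1.55946955e+00,  2.03419927e-06,
        1.09167410e+00, -1.05591172e-01]), 'qvel': array([ 0.00036925,  0.00066568, -0.00079368, -0.00090855, -0.00176283,
        0.00065033]), 'tau': array([-9.52334158e-04, -6.12640929e+01, -2.58175153e+01,  6.92750537e-02,
        4.83079045e-02, -1.38641695e-05]), 'eef_pos': array([6.24963357e+02, 1.56823518e-02, 4.04153389e+02]), 'tcp_rot': array([-3.14048637e+00, -1.19063926e-04,  1.57076878e+00]), 'ft_force': array([ 0.06320407, -0.86587149, -0.73762855]), 'moment': array([-0.00715346, -0.02499108,  0.01847716]), 'grip_force': 0.0, 'opening': 0.999459399631798}
scene {'camera_matrix': array([[463.36281383,   0.        , 325.5209156 ],
       [  0.        , 463.36281383, 235.15531914],
       [  0.        ,   0.        ,   1.        ]]), 'D': array([-0.07568505,  0.        ,  0.        ,  0.        ,  0.        ]), 'position': array([ 158.44392836, -280.25663131,  735.93608445]), 'orientation': array([ 0.70803392, -0.00085918, -0.74703881])}
side {'camera_matrix': array([[447.4
[... 261 characters left out ...]
5767909,  628.75315362]), 'orientation': array([ 0.86610893, -0.01101773, -0.10734742])}
wrist {'camera_matrix': array([[383.02547421,   0.        , 316.28230183],
       [  0.        , 383.02547421, 240.93427976],
       [  0.        ,   0.        ,   1.        ]]), 'D': array([-0.08519081,  0.        ,  0.        ,  0.        ,  0.        ]), 'hand_eye': array([[-5.57597504e-04,  9.63515639e-01,  2.67651456e-01,
         7.55696805e+01],
       [ 9.99999756e-01,  4.24377393e-04,  5.55584922e-04,
         9.63616082e-02],
       [ 4.21729534e-04,  2.67651700e-01, -9.63515641e-01,
         2.02214074e+01],
       [ 0.00000000e+00,  0.00000000e+00,  0.00000000e+00,
         1.00000000e+00]])}
```

View pics/scene0.png

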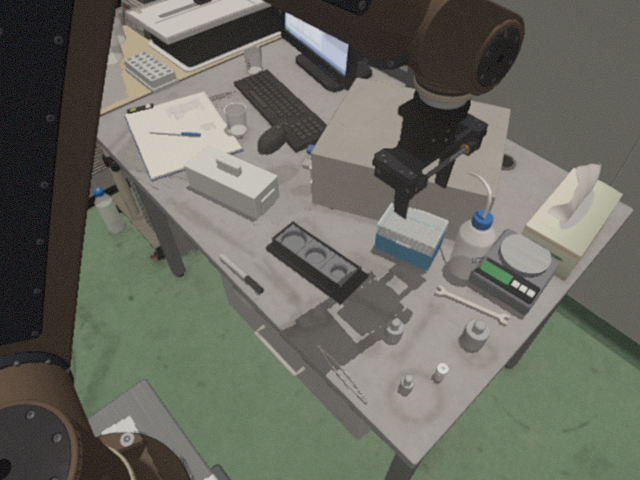

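View pics/side0.png

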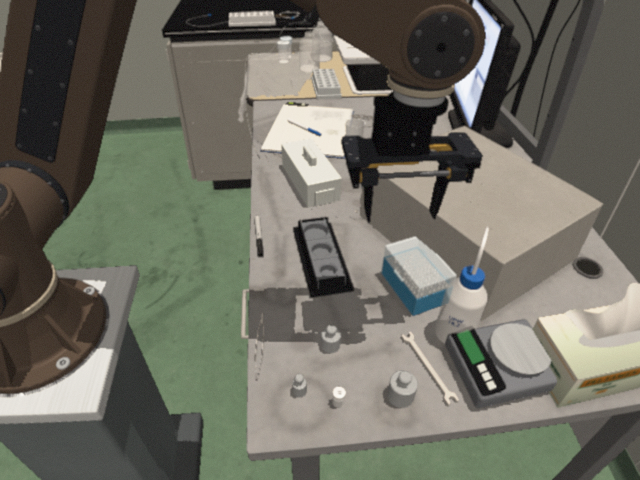

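View pics/wrist0.png

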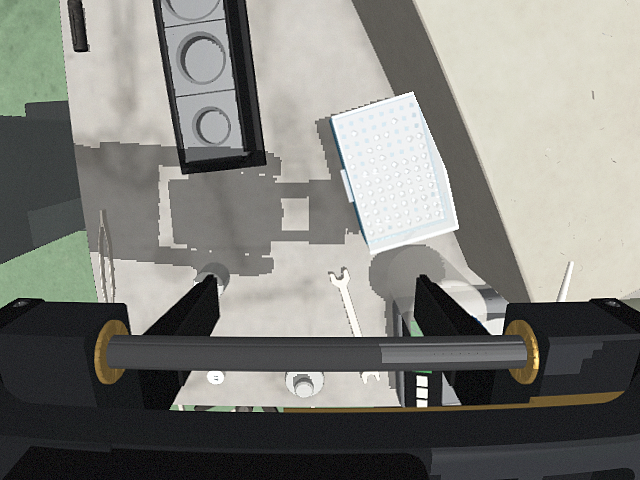

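The scene view shows the case at about (317,260), with bores from large at upper left to small at lower right. The cover is at (232,180). The weights are at (474,335) large, (395,330) middle and (407,385) small, and (441,372) is a decoy cap.

```bash
cat > h.py <<'E'
from cell import *
import cv2,numpy as np
from scipy.spatial.transform import Rotation as Ro
def campose(n,st=None):
    c=get_calibration(n); K,D=c["camera_matrix"],c["D"]
    if n=="wrist":
        st=st or state(); T=np.eye(4);T[:3,:3]=Ro.from_euler("xyz",st["tcp_rot"]).as_matrix();T[:3,3]=st["eef_pos"]
        W=T@c["hand_eye"]
    else:
        W=np.eye(4);W[:3,:3]=Ro.from_euler("xyz",c["orientation"]).as_matrix();W[:3,3]=c["position"]
    return K,D,W
def rays(cp,uv):
    K,D,W=cp; x=cv2.undistortPoints(np.array(uv,float).reshape(-1,1,2),K,D).reshape(-1,2)
    return np.c_[x[:,0],-x[:,1],-np.ones(len(x))]@W[:3,:3].T, W[:3,3]
def onplane(cp,uv,z):
    r,o=rays(cp,uv); return o+r*((z-o[2])/r[:,2])[:,None]
def cloud(cp,d):
    v,u=np.mgrid[0:480,0:640]; r,o=rays(cp,np.c_[u.ravel(),v.ravel()])
    return (o+r*d.reshape(-1,1)).reshape(480,640,3)
def project(cp,P):
    K,D,W=cp; q=(np.atleast_2d(P)-W[:3,3])@W[:3,:3]; q=q*[1,-1,-1]
    return cv2.projectPoints(q,np.zeros(3),np.zeros(3),K,D)[0].reshape(-1,2)
E
python3 - <<'E'
from h import *
np.set_printoptions(precision=1,suppress=True)
for n,pts in (("scene",dict(large=(474,324),mid=(396,324),small=(407,379),cap=(442,368),bL=(293,240),bM=(314,256),bS=(340,270),handle=(230,162),gbox1=(330,170),gbox2=(400,120),blue=(412,226),bottle=(484,217))),("side",dict(large=(403,377),mid=(331,329),small=(299,378),cap=(338,391),bL=(316,230),bM=(322,248),bS=(329,268),handle=(309,157),gbox2=(500,200)))):
    cp=campose(n); C=cloud(cp,np.load(f"pics/{n}0.npy"))
    for k,(u,v) in pts.items(): print(n,k,C[v,u],C[v-3:v+4,u-3:u+4,2].max())
E
```

```text
scene large [ 605.7 -165.8   53.3] 735.9360844470644
scene mid [511.8 -74.2  49.1] 50.85564823268703
scene small [ 454.9 -149.5   40.9] 44.50715723187295
scene cap [ 513.9 -174.8   32.9] 34.58876173298438
scene bL [523.8 211.2   9.5] 14.492415817871802
scene bM [526.3 149.6  12.1] 12.268713348342658
scene bS [541.7  91.3   9.4] 23.661231265399124
scene handle [526.4 417.8  86.7] 735.9360844470644
scene gbox1 [639.  224.8 121. ] 130.2112897101323
scene gbox2 [830.1 212.5 155.1] 382.8131140077103
scene blue [681.9  39.8  73.4] 735.9360844470644
scene bottle [729.4 -69.5 150.9] 735.9360844470644
side large [ 609.1 -175.4   54.7] 56.82567570499748
side mid [516.8 -72.4  46.6] 49.97068457160867
side small [ 459.3 -153.2   41.8] 43.4378873026767
side cap [ 515.  -173.6   30.3] 33.624685603293415
side bL [522.1 218.9  10.1] 628.7531536176975
side bM [528.6 160.8  10. ] 20.322624190128522
side bS [535.2  97.7  14.3] 25.08874364636665
side handle [523.8 406.1  79.2] 88.3958839488264
side gbox2 [848.2 101.2 154.8] 156.91394599433295
```

>>> arm_command --rows '[[[-0.25, -0.15, 0, 0, 0, 0, 1], [-0.5, -0.3, 0, 0, 0, 0, 1], [-0.75, -0.45, 0, 0, 0, 0, 1], [-1, -0.6, 0, 0, 0, 0, 1], [-1, -0.6, 0, 0, 0, 0, 1], [-1, -0.6, 0, 0, 0, 0, 1], [-1, -0.6, 0, 0, 0, 0, 1], [-1, -0.6, 0, 0, 0, 0, 1]]]'

```text
t: 0.82
eef_pos: [535.6, -149.1, 404.7]
tcp_rot: [3.141, -0.0, 1.571]
ft_force: [0.3, -0.3, 0.2]
opening: 1.0
grip_force: 0.0
```

```bash
python3 - <<'E'
from h import *
np.set_printoptions(precision=1,suppress=True)
st=state();print(st['eef_pos'],st['tcp_rot'],st['qvel'].max())
p,d=read_camera("wrist");np.savez("pics/w1.npz",p=p,d=d,pos=st['eef_pos'],rot=st['tcp_rot'])
cv2.imwrite("pics/w1.png",p[:,:,::-1])
E
```

```text
[ 535.6 -149.1  404.7] [ 3.1 -0.   1.6] 0.014519226955608092
```

View pics/w1.png

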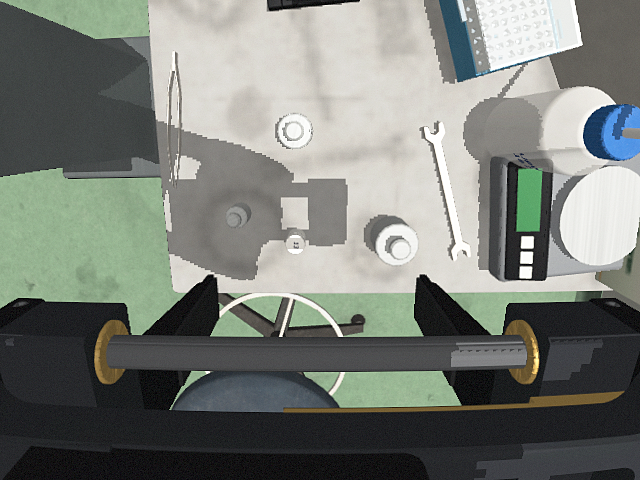

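The wrist view shows the knob tops of the middle weight at about (292,130), small (234,217) and large (400,248), with the cap at (295,238). I'll refine these using depth.

```bash
python3 - <<'E'
from h import *
np.set_printoptions(precision=1,suppress=True)
z=np.load("pics/w1.npz");st=dict(eef_pos=z['pos'],tcp_rot=z['rot']);cp=campose("wrist",st);C=cloud(cp,z['d'])
print("table z",np.median(C[60:100,220:400,2]))
v,u=np.mgrid[0:480,0:640]
for n,(a,b),h in (("mid",(292,130),48),("small",(235,217),42),("large",(401,248),56)):
    w=(abs(u-a)<28)&(abs(v-b)<28)
    m=w&(C[...,2]>h-9)&(C[...,2]<h+8); 
    P=C[m]; uv=np.array([u[m].mean(),v[m].mean()])
    print(n,m.sum(),P.mean(0),P[:,2].max(),np.ptp(P[:,:2],axis=0),uv, onplane(cp,[uv],h-3))
E
```

```text
table z -0.4466872940540725
mid 314 [516.4 -69.5  47.2] 49.60555278782948 [16.4 15.9] [293.7 130.5] [[516.3 -69.5  45. ]]
small 181 [ 458.9 -148.8   40.8] 43.9313324948572 [13.4 12.7] [233.  219.9] [[ 458.5 -149.2   39. ]]
large 379 [ 610.7 -171.8   54.7] 57.644276454427995 [18.8 20.1] [399.5 248.1] [[ 611.1 -172.3   53. ]]
```

>>> arm_command --rows '[[[0.25, 0, 0, 0, 0, 0, 1], [0.5, 0, 0, 0, 0, 0, 1], [0.75, 0, 0, 0, 0, 0, 1], [1, 0, 0, 0, 0, 0, 1], [1, 0, 0, 0, 0, 0, 1]]]'

```text
t: 1.28
eef_pos: [534.8, 6.2, 404.7]
tcp_rot: [-3.141, -0.001, 1.577]
ft_force: [0.2, -0.5, -1.2]
opening: 0.999
grip_force: 0.0
```

>>> arm_command --rows '[[[0.25, 0, 0, 0, 0, 0, 1], [0.5, 0, 0, 0, 0, 0, 1], [0.75, 0, 0, 0, 0, 0, 1], [0.9, 0, 0, 0, 0, 0, 1], [0.9, 0, 0, 0, 0, 0, 1], [0.9, 0, 0, 0, 0, 0, 1], [0.9, 0, 0, 0, 0, 0, 1]]]'

```text
t: 1.87
eef_pos: [535.0, 135.5, 404.6]
tcp_rot: [-3.141, 0.0, 1.572]
ft_force: [0.4, -0.3, -1.0]
opening: 1.002
grip_force: 0.0
```

```bash
python3 - <<'E'
from h import *
np.set_printoptions(precision=3,suppress=True)
st=state();print(st['eef_pos'],st['tcp_rot'],st['qvel'].max())
p,d=read_camera("wrist");np.savez("pics/w2.npz",p=p,d=d,pos=st['eef_pos'],rot=st['tcp_rot'])
cv2.imwrite("pics/w2.png",p[:,:,::-1])
E
```

```text
[534.984 135.465 404.554] [-3.141  0.     1.572] 0.004292450479861639
```

View pics/w2.png

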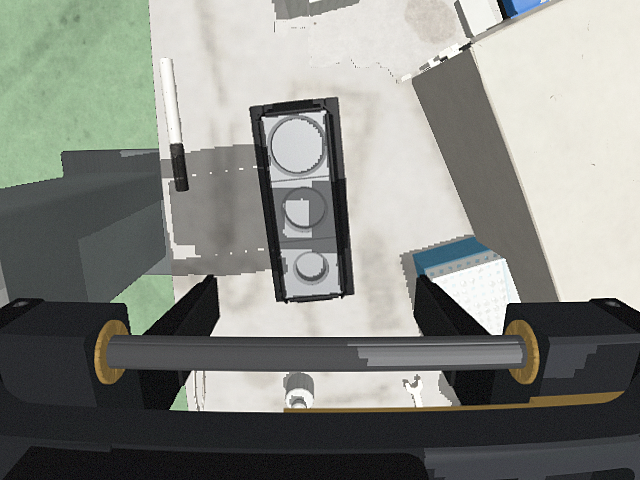

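The case is in full view, with its corners at about (250,106), (338,97), (354,295) and (277,302). The bores are large (299,145), middle (304,209) and small (310,266). I'll fit the case with depth.

```bash
python3 - <<'E'
from h import *
np.set_printoptions(precision=2,suppress=True)
z=np.load("pics/w2.npz");st=dict(eef_pos=z['pos'],tcp_rot=z['rot']);cp=campose("wrist",st);C=cloud(cp,z['d'])
Z=C[...,2];roi=np.zeros(Z.shape,bool);roi[90:312,240:365]=1
for lo,hi in ((6,45),(31,40),(24,31)):
    m=roi&(Z>lo)&(Z<hi); print(lo,hi,m.sum(),cv2.minAreaRect(C[m][:,:2].astype(np.float32)),np.median(C[m][:,2]))
v,u=np.mgrid[0:480,0:640]
c=np.array([[299,145],[304,209],[310,266]])
# corners of outer black at pixel -> plane; shoulder z=10
for b,r in zip(c,(30,25,20)):
    m=((u-b[0])**2+(v-b[1])**2<r*r)&(Z<19)&(Z>6)   # bore floor & walls
    m&=~((abs(u-b[0])>r))
    print(b,m.sum(),cv2.minEnclosingCircle(C[m][:,:2].astype(np.float32)),C[m].mean(0),np.median(C[m][:,2]))
E
python3 - <<'E'
import cv2
p=cv2.imread('pics/w2.png')[90:310,230:370]
cv2.imwrite('pics/w2c.png',cv2.resize(p,None,fx=2.7,fy=2.7,interpolation=cv2.INTER_CUBIC))
E
```

```text
6 45 16864 ((523.0245361328125, 143.12246704101562), (84.8553695678711, 199.8125457763672), 5.811227321624756) 25.42484465553659
31 40 2039 ((522.9375, 143.21412658691406), (65.6639404296875, 183.91790771484375), 5.892242908477783) 33.35318124810925
24 31 6858 ((523.34716796875, 143.46095275878906), (66.09586334228516, 191.72767639160156), 5.78695821762085) 27.51029968522704
[299 145] 2301 ((517.0348510742188, 201.5070037841797), 25.40665626525879) [516.86 201.5   11.93] 11.841263793932853
[304 209] 1176 ((523.2329711914062, 143.05325317382812), 19.47648811340332) [523.13 141.44  11.89] 11.720741084356575
[310 266] 601 ((529.4205322265625, 82.97893524169922), 14.686092376708984) [529.29  81.38  12.1 ] 11.776351486644955
```

View pics/w2c.png

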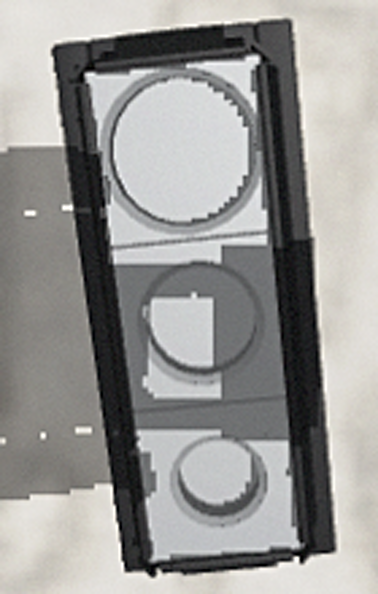

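Case centre is about (523,143) with yaw 0.103. The bores are at large (517,201.7), middle (523,143) and small (529.2,84). I'll go for the large weight at (611,-172).

>>> arm_command --rows '[[[-0.25, 0.06, 0, 0, 0, 0, 0], [-0.5, 0.12, 0, 0, 0, 0, 0], [-0.75, 0.18, 0, 0, 0, 0, 0], [-1, 0.25, 0, 0, 0, 0, 0], [-1, 0.25, 0, 0, 0, 0, 0]]]'

```text
t: 2.33
eef_pos: [573.7, -21.2, 404.7]
tcp_rot: [3.141, 0.001, 1.565]
ft_force: [-0.0, -0.1, -0.6]
opening: 0.706
grip_force: 0.0
```

>>> arm_command --rows '[[[-0.25, 0.06, 0.1, 0, 0, 0, 0], [-0.5, 0.12, 0.2, 0, 0, 0, 0], [-0.75, 0.18, 0.3, 0, 0, 0, 0], [-1, 0.25, 0.4, 0, 0, 0, 0], [-1, 0.25, 0.6, 0, 0, 0, 0], [-1, 0.25, 0.8, 0, 0, 0, 0], [-1, 0.25, 0.8, 0, 0, 0, 0], [-1, 0.25, 0.8, 0, 0, 0, 0]]]'

```text
t: 3.0
eef_pos: [609.8, -165.6, 284.1]
tcp_rot: [-3.139, -0.001, 1.57]
ft_force: [-0.1, 0.1, 0.5]
opening: 0.496
grip_force: 0.0
```

>>> arm_command --rows '[[[-0.045, 0.007, 0.1, 0, 0, 0, 0], [-0.045, 0.007, 0.2, 0, 0, 0, 0], [-0.045, 0.007, 0.28, 0, 0, 0, 0], [-0.045, 0.007, 0.32, 0, 0, 0, 0], [-0.045, 0.007, 0.345, 0, 0, 0, 0], [-0.045, 0.007, 0.345, 0, 0, 0, 0], [-0.045, 0.007, 0.345, 0, 0, 0, 0]]]'

```text
t: 3.58
eef_pos: [611.3, -171.6, 233.8]
tcp_rot: [3.141, 0.0, 1.571]
ft_force: [-0.2, 0.3, -0.4]
opening: 0.498
grip_force: 0.0
```

>>> arm_command --rows '[[[0, 0, 0, 0, 0, 0, -0.3], [0, 0, 0, 0, 0, 0, -0.6], [0, 0, 0, 0, 0, 0, -1], [0, 0, 0, 0, 0, 0, -1], [0, 0, 0, 0, 0, 0, -1], [0, 0, 0, 0, 0, 0, -1], [0, 0, 0, 0, 0, 0, -1]]]'

```text
t: 4.17
eef_pos: [611.2, -171.8, 233.2]
tcp_rot: [3.141, 0.0, 1.571]
ft_force: [1.1, -0.3, 1.0]
opening: 0.19
grip_force: 30.0
```

>>> arm_command --rows '[[[0, 0, -0.05, 0, 0, 0, -1], [0, 0, -0.15, 0, 0, 0, -1], [0, 0, -0.3, 0, 0, 0, -1], [0, 0, -0.45, 0, 0, 0, -1], [0, 0, -0.6, 0, 0, 0, -1], [0, 0, -0.65, 0, 0, 0, -1], [0, 0, -0.65, 0, 0, 0, -1]]]'

```text
t: 4.75
eef_pos: [611.0, -171.7, 332.2]
tcp_rot: [3.139, 0.001, 1.571]
ft_force: [0.2, 1.1, -5.2]
opening: 0.192
grip_force: 30.0
```

>>> arm_command --rows '[[[0.08, -0.02, 0, 0, 0, 0, -1], [0.25, -0.06, 0, 0, 0, 0, -1], [0.45, -0.11, 0, 0, 0, 0, -1], [0.65, -0.16, 0, 0, 0, 0, -1], [0.83, -0.209, 0, 0, 0, 0, -1], [0.83, -0.209, 0, 0, 0, 0, -1]]]'

```text
t: 5.25
eef_pos: [577.8, -42.7, 328.7]
tcp_rot: [-3.137, -0.002, 1.574]
ft_force: [0.4, 1.2, -4.9]
opening: 0.193
grip_force: 30.0
```

>>> arm_command --rows '[[[0.15, -0.04, 0, 0, 0, 0, -1], [0.35, -0.09, 0, 0, 0, 0, -1], [0.55, -0.14, 0, 0, 0, 0, -1], [0.75, -0.19, 0, 0, 0, 0, -1], [0.83, -0.209, 0, 0, 0, 0, -1]]]'

```text
t: 5.67
eef_pos: [546.6, 80.5, 328.9]
tcp_rot: [-3.138, -0.001, 1.572]
ft_force: [-0.2, 0.1, -5.1]
opening: 0.197
grip_force: 30.0
```

>>> arm_command --rows '[[[0.15, -0.04, 0, 0, 0, 0, -1], [0.35, -0.09, 0, 0, 0, 0, -1], [0.55, -0.14, 0, 0, 0, 0, -1], [0.72, -0.19, 0, 0, 0, 0, -1], [0.83, -0.209, 0, 0, 0, 0, -1], [0.83, -0.209, 0, 0, 0, 0, -1], [0.83, -0.209, 0, 0, 0, 0, -1], [0.83, -0.209, 0, 0, 0, 0, -1], [0.83, -0.209, 0, 0, 0, 0, -1]]]'

```text
t: 6.42
eef_pos: [517.1, 201.1, 330.0]
tcp_rot: [-3.141, 0.0, 1.57]
ft_force: [0.6, -0.4, -3.9]
opening: 0.193
grip_force: 30.0
```

```bash
python3 - <<'E'
from h import *
np.set_printoptions(precision=4,suppress=True)
st=state();print(st['eef_pos'],st['tcp_rot'],st['opening'])
p,d=read_camera("side");cv2.imwrite("pics/s1.png",cv2.resize(p[100:330,220:440,::-1],None,fx=2.5,fy=2.5))
E
```

```text
[517.1    201.0689 329.9725] [-3.1408  0.0004  1.57  ] 0.19326081605015838
```

View pics/s1.png

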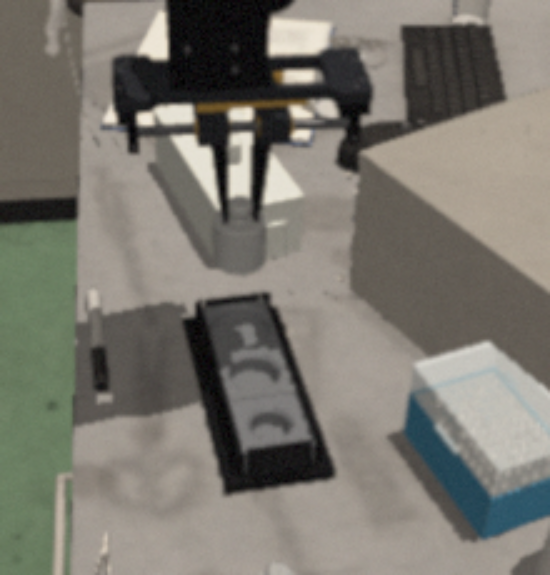

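The weight hangs upright above the large bore, so I'll lower it.

>>> arm_command --rows '[[[0.004, 0, 0.06, 0, 0, 0, -1], [0.004, 0, 0.14, 0, 0, 0, -1], [0.004, 0, 0.22, 0, 0, 0, -1], [0.004, 0, 0.3, 0, 0, 0, -1], [0.004, 0, 0.38, 0, 0, 0, -1], [0.004, 0, 0.44, 0, 0, 0, -1], [0.004, 0, 0.48, 0, 0, 0, -1], [0.004, 0, 0.51, 0, 0, 0, -1], [0.004, 0, 0.53, 0, 0, 0, -1], [0.004, 0, 0.53, 0, 0, 0, -1]]]'

```text
t: 7.3
eef_pos: [517.1, 202.3, 250.6]
tcp_rot: [-3.141, 0.0, 1.571]
ft_force: [0.3, 0.2, -4.8]
opening: 0.192
grip_force: 30.0
```

>>> arm_command --rows '[[[0, 0, 0.005, 0, 0, 0, -1], [0, 0, 0.01, 0, 0, 0, -1], [0, 0, 0.015, 0, 0, 0, -1], [0, 0, 0.02, 0, 0, 0, -1], [0, 0, 0.025, 0, 0, 0, -1], [0, 0, 0.028, 0, 0, 0, -1], [0, 0, 0.03, 0, 0, 0, -1], [0, 0, 0.03, 0, 0, 0, -1]]]'

```text
t: 7.97
eef_pos: [517.0, 202.4, 246.5]
tcp_rot: [3.142, 0.0, 1.571]
ft_force: [-0.1, -0.0, -5.1]
opening: 0.193
grip_force: 30.0
```

Not in contact yet, so I'll step down a little more.

>>> arm_command --rows '[[[0, 0, 0.004, 0, 0, 0, -1], [0, 0, 0.008, 0, 0, 0, -1], [0, 0, 0.01, 0, 0, 0, -1], [0, 0, 0.01, 0, 0, 0, -1], [0, 0, 0.01, 0, 0, 0, -1]]]'

```text
t: 8.38
eef_pos: [517.1, 202.4, 245.2]
tcp_rot: [3.141, -0.0, 1.571]
ft_force: [0.7, -0.7, -1.6]
opening: 0.189
grip_force: 30.0
```

>>> arm_command --rows '[[[0, 0, 0.003, 0, 0, 0, -1], [0, 0, 0.005, 0, 0, 0, -1], [0, 0, 0.005, 0, 0, 0, -1], [0, 0, 0.005, 0, 0, 0, -1]]]'

```text
t: 8.72
eef_pos: [517.2, 202.3, 245.1]
tcp_rot: [3.14, -0.0, 1.571]
ft_force: [-0.1, -1.9, 8.3]
opening: 0.192
grip_force: 30.0
```

>>> arm_command --rows '[[[0, 0, 0, 0, 0, 0, -0.5], [0, 0, 0, 0, 0, 0, -0.3], [0, 0, 0, 0, 0, 0, -0.2], [0, 0, 0, 0, 0, 0, -0.2], [0, 0, 0, 0, 0, 0, -0.2], [0, 0, -0.1, 0, 0, 0, -0.2], [0, 0, -0.25, 0, 0, 0, -0.2], [0, 0, -0.5, 0, 0, 0, 0], [0, 0, -0.55, 0, 0, 0, 0]]]'

```text
t: 9.47
eef_pos: [517.5, 202.6, 331.1]
tcp_rot: [3.136, -0.001, 1.571]
ft_force: [1.0, -0.8, 0.2]
opening: 0.475
grip_force: 0.0
```

>>> arm_command --rows '[[[-0.25, 0, 0, 0, 0, 0, 0], [-0.5, 0, 0, 0, 0, 0, 0], [-0.75, 0, 0, 0, 0, 0, 0], [-0.9, 0, 0, 0, 0, 0, 0], [-0.9, 0, 0, 0, 0, 0, 0]]]'

```text
t: 9.88
eef_pos: [517.0, 64.1, 326.7]
tcp_rot: [3.141, 0.0, 1.568]
ft_force: [0.7, 0.3, -0.2]
opening: 0.502
grip_force: 0.0
```

>>> arm_command --rows '[[[-0.25, 0, 0, 0, 0, 0, 0], [-0.5, 0, 0.1, 0, 0, 0, 0], [-0.75, 0, 0.2, 0, 0, 0, 0], [-0.9, 0, 0.3, 0, 0, 0, 0], [-0.9, 0, 0.4, 0, 0, 0, 0], [-0.9, 0, 0.4, 0, 0, 0, 0], [-0.9, 0, 0.4, 0, 0, 0, 0], [-0.9, 0, 0.4, 0, 0, 0, 0]]]'

```text
t: 10.55
eef_pos: [517.2, -66.9, 267.3]
tcp_rot: [3.141, 0.0, 1.572]
ft_force: [-0.1, -0.8, 0.5]
opening: 0.507
grip_force: 0.0
```

>>> arm_command --rows '[[[-0.017, -0.005, 0.1, 0, 0, 0, 0], [-0.017, -0.005, 0.2, 0, 0, 0, 0], [-0.017, -0.005, 0.26, 0, 0, 0, 0], [-0.017, -0.005, 0.282, 0, 0, 0, 0], [-0.017, -0.005, 0.282, 0, 0, 0, 0], [-0.017, -0.005, 0.282, 0, 0, 0, 0]]]'

```text
t: 11.05
eef_pos: [516.5, -69.9, 225.0]
tcp_rot: [3.141, 0.0, 1.571]
ft_force: [-0.4, -0.6, 0.2]
opening: 0.497
grip_force: 0.0
```

>>> arm_command --rows '[[[0, 0, 0, 0, 0, 0, -0.3], [0, 0, 0, 0, 0, 0, -0.6], [0, 0, 0, 0, 0, 0, -1], [0, 0, 0, 0, 0, 0, -1], [0, 0, 0, 0, 0, 0, -1], [0, 0, 0, 0, 0, 0, -1], [0, 0, 0, 0, 0, 0, -1]]]'

```text
t: 11.63
eef_pos: [516.2, -70.2, 224.6]
tcp_rot: [3.141, 0.0, 1.571]
ft_force: [-0.8, -1.0, 2.3]
opening: 0.161
grip_force: 30.0
```

>>> arm_command --rows '[[[0, 0, -0.05, 0, 0, 0, -1], [0, 0, -0.15, 0, 0, 0, -1], [0, 0, -0.3, 0, 0, 0, -1], [0, 0, -0.45, 0, 0, 0, -1], [0, 0, -0.5, 0, 0, 0, -1], [0, 0, -0.5, 0, 0, 0, -1]]]'

```text
t: 12.13
eef_pos: [516.3, -70.2, 301.2]
tcp_rot: [3.138, 0.001, 1.571]
ft_force: [0.1, 0.3, -2.9]
opening: 0.16
grip_force: 30.0
```

>>> arm_command --rows '[[[0.1, 0.003, 0, 0, 0, 0, -1], [0.25, 0.008, 0, 0, 0, 0, -1], [0.42, 0.014, 0, 0, 0, 0, -1], [0.6, 0.02, 0, 0, 0, 0, -1], [0.71, 0.023, 0, 0, 0, 0, -1], [0.71, 0.023, 0, 0, 0, 0, -1]]]'

```text
t: 12.63
eef_pos: [519.3, 38.8, 298.2]
tcp_rot: [-3.14, -0.0, 1.573]
ft_force: [0.1, 0.5, -2.4]
opening: 0.163
grip_force: 30.0
```

>>> arm_command --rows '[[[0.1, 0.003, 0, 0, 0, 0, -1], [0.25, 0.008, 0, 0, 0, 0, -1], [0.42, 0.014, 0, 0, 0, 0, -1], [0.6, 0.02, 0, 0, 0, 0, -1], [0.71, 0.023, 0, 0, 0, 0, -1], [0.71, 0.023, 0, 0, 0, 0, -1], [0.71, 0.023, 0, 0, 0, 0, -1], [0.71, 0.023, 0, 0, 0, 0, -1]]]'

```text
t: 13.3
eef_pos: [523.1, 142.1, 298.7]
tcp_rot: [-3.141, 0.0, 1.571]
ft_force: [-0.0, -0.1, -2.1]
opening: 0.16
grip_force: 30.0
```

>>> arm_command --rows '[[[0.005, 0, 0.06, 0, 0, 0, -1], [0.005, 0, 0.13, 0, 0, 0, -1], [0.005, 0, 0.2, 0, 0, 0, -1], [0.005, 0, 0.27, 0, 0, 0, -1], [0.005, 0, 0.32, 0, 0, 0, -1], [0.005, 0, 0.35, 0, 0, 0, -1], [0.005, 0, 0.37, 0, 0, 0, -1], [0.005, 0, 0.385, 0, 0, 0, -1], [0.005, 0, 0.395, 0, 0, 0, -1], [0.005, 0, 0.395, 0, 0, 0, -1]]]'

```text
t: 14.13
eef_pos: [523.2, 143.6, 240.2]
tcp_rot: [3.141, 0.0, 1.571]
ft_force: [0.2, -0.3, -1.6]
opening: 0.159
grip_force: 30.0
```

>>> arm_command --rows '[[[0, 0, 0.004, 0, 0, 0, -1], [0, 0, 0.008, 0, 0, 0, -1], [0, 0, 0.012, 0, 0, 0, -1], [0, 0, 0.016, 0, 0, 0, -1], [0, 0, 0.02, 0, 0, 0, -1], [0, 0, 0.022, 0, 0, 0, -1], [0, 0, 0.022, 0, 0, 0, -1], [0, 0, 0.022, 0, 0, 0, -1]]]'

```text
t: 14.8
eef_pos: [523.2, 143.6, 236.9]
tcp_rot: [3.142, 0.0, 1.571]
ft_force: [-0.2, 0.3, -1.8]
opening: 0.164
grip_force: 30.0
```

>>> arm_command --rows '[[[0, 0, 0.004, 0, 0, 0, -1], [0, 0, 0.007, 0, 0, 0, -1], [0, 0, 0.007, 0, 0, 0, -1], [0, 0, 0.007, 0, 0, 0, -1]]]'

```text
t: 15.13
eef_pos: [523.1, 143.6, 236.5]
tcp_rot: [3.141, -0.0, 1.571]
ft_force: [-2.6, -0.3, 7.5]
opening: 0.159
grip_force: 30.0
```

>>> arm_command --rows '[[[0, 0, 0, 0, 0, 0, -0.5], [0, 0, 0, 0, 0, 0, -0.3], [0, 0, 0, 0, 0, 0, -0.2], [0, 0, 0, 0, 0, 0, -0.2], [0, 0, 0, 0, 0, 0, -0.2], [0, 0, -0.1, 0, 0, 0, -0.2], [0, 0, -0.25, 0, 0, 0, -0.2], [0, 0, -0.5, 0, 0, 0, 0], [0, 0, -0.55, 0, 0, 0, 0]]]'

```text
t: 15.88
eef_pos: [523.7, 143.7, 322.5]
tcp_rot: [3.136, -0.001, 1.571]
ft_force: [-0.1, 0.6, 1.1]
opening: 0.477
grip_force: 0.0
```

>>> arm_command --rows '[[[-0.25, -0.05, 0, 0, 0, 0, 0], [-0.5, -0.1, 0, 0, 0, 0, 0], [-0.75, -0.16, 0, 0, 0, 0, 0], [-0.97, -0.215, 0, 0, 0, 0, 0], [-0.97, -0.215, 0, 0, 0, 0, 0]]]'

```text
t: 16.3
eef_pos: [489.8, -5.9, 318.2]
tcp_rot: [-3.141, 0.0, 1.567]
ft_force: [0.3, 0.8, -0.5]
opening: 0.495
grip_force: 0.0
```

>>> arm_command --rows '[[[-0.25, -0.05, 0, 0, 0, 0, 0], [-0.5, -0.1, 0.1, 0, 0, 0, 0], [-0.75, -0.16, 0.2, 0, 0, 0, 0], [-0.97, -0.215, 0.3, 0, 0, 0, 0], [-0.97, -0.215, 0.4, 0, 0, 0, 0], [-0.97, -0.215, 0.4, 0, 0, 0, 0], [-0.97, -0.215, 0.4, 0, 0, 0, 0], [-0.97, -0.215, 0.4, 0, 0, 0, 0]]]'

```text
t: 16.97
eef_pos: [459.0, -146.7, 258.8]
tcp_rot: [3.141, 0.0, 1.572]
ft_force: [-0.5, -0.8, 0.3]
opening: 0.499
grip_force: 0.0
```

>>> arm_command --rows '[[[-0.015, 0, 0.1, 0, 0, 0, 0], [-0.015, 0, 0.19, 0, 0, 0, 0], [-0.015, 0, 0.25, 0, 0, 0, 0], [-0.015, 0, 0.266, 0, 0, 0, 0], [-0.015, 0, 0.266, 0, 0, 0, 0], [-0.015, 0, 0.266, 0, 0, 0, 0]]]'

```text
t: 17.47
eef_pos: [458.9, -149.3, 219.0]
tcp_rot: [3.141, 0.0, 1.572]
ft_force: [0.6, -0.1, 0.0]
opening: 0.5
grip_force: 0.0
```

>>> arm_command --rows '[[[0, 0, 0, 0, 0, 0, -0.3], [0, 0, 0, 0, 0, 0, -0.6], [0, 0, 0, 0, 0, 0, -1], [0, 0, 0, 0, 0, 0, -1], [0, 0, 0, 0, 0, 0, -1], [0, 0, 0, 0, 0, 0, -1], [0, 0, 0, 0, 0, 0, -1]]]'

```text
t: 18.05
eef_pos: [458.6, -149.7, 218.5]
tcp_rot: [3.142, 0.0, 1.571]
ft_force: [0.1, 0.1, 0.8]
opening: 0.128
grip_force: 30.0
```

>>> arm_command --rows '[[[0, 0, -0.05, 0, 0, 0, -1], [0, 0, -0.15, 0, 0, 0, -1], [0, 0, -0.3, 0, 0, 0, -1], [0, 0, -0.45, 0, 0, 0, -1], [0, 0, -0.5, 0, 0, 0, -1], [0, 0, -0.5, 0, 0, 0, -1]]]'

```text
t: 18.55
eef_pos: [458.7, -149.7, 295.1]
tcp_rot: [3.138, 0.002, 1.571]
ft_force: [-1.0, 0.2, -1.0]
opening: 0.128
grip_force: 30.0
```

>>> arm_command --rows '[[[0.1, 0.03, 0, 0, 0, 0, -1], [0.28, 0.085, 0, 0, 0, 0, -1], [0.46, 0.14, 0, 0, 0, 0, -1], [0.65, 0.195, 0, 0, 0, 0, -1], [0.78, 0.235, 0, 0, 0, 0, -1], [0.78, 0.235, 0, 0, 0, 0, -1]]]'

```text
t: 19.05
eef_pos: [494.3, -30.0, 292.3]
tcp_rot: [-3.14, -0.001, 1.573]
ft_force: [-0.6, -0.7, -0.4]
opening: 0.133
grip_force: 30.0
```

>>> arm_command --rows '[[[0.1, 0.03, 0, 0, 0, 0, -1], [0.28, 0.085, 0, 0, 0, 0, -1], [0.46, 0.14, 0, 0, 0, 0, -1], [0.65, 0.195, 0, 0, 0, 0, -1], [0.78, 0.235, 0, 0, 0, 0, -1], [0.78, 0.235, 0, 0, 0, 0, -1], [0.78, 0.235, 0, 0, 0, 0, -1], [0.78, 0.235, 0, 0, 0, 0, -1], [0.78, 0.235, 0, 0, 0, 0, -1]]]'

```text
t: 19.8
eef_pos: [528.9, 83.3, 293.0]
tcp_rot: [-3.141, 0.0, 1.57]
ft_force: [0.3, -0.5, -0.5]
opening: 0.126
grip_force: 30.0
```

>>> arm_command --rows '[[[0.004, 0, 0.06, 0, 0, 0, -1], [0.004, 0, 0.13, 0, 0, 0, -1], [0.004, 0, 0.2, 0, 0, 0, -1], [0.004, 0, 0.27, 0, 0, 0, -1], [0.004, 0, 0.32, 0, 0, 0, -1], [0.004, 0, 0.35, 0, 0, 0, -1], [0.004, 0, 0.37, 0, 0, 0, -1], [0.004, 0, 0.385, 0, 0, 0, -1], [0.004, 0, 0.4, 0, 0, 0, -1], [0.004, 0, 0.4, 0, 0, 0, -1]]]'

```text
t: 20.63
eef_pos: [529.2, 85.0, 233.3]
tcp_rot: [3.142, 0.0, 1.571]
ft_force: [-0.9, 0.1, -0.7]
opening: 0.128
grip_force: 30.0
```

>>> arm_command --rows '[[[0, 0, 0.004, 0, 0, 0, -1], [0, 0, 0.008, 0, 0, 0, -1], [0, 0, 0.012, 0, 0, 0, -1], [0, 0, 0.016, 0, 0, 0, -1], [0, 0, 0.02, 0, 0, 0, -1], [0, 0, 0.02, 0, 0, 0, -1], [0, 0, 0.02, 0, 0, 0, -1]]]'

```text
t: 21.22
eef_pos: [529.2, 84.9, 230.5]
tcp_rot: [3.141, 0.0, 1.571]
ft_force: [-1.4, 0.9, 0.3]
opening: 0.129
grip_force: 30.0
```

>>> arm_command --rows '[[[0, 0, 0.003, 0, 0, 0, -1], [0, 0, 0.005, 0, 0, 0, -1], [0, 0, 0.005, 0, 0, 0, -1], [0, 0, 0.005, 0, 0, 0, -1]]]'

```text
t: 21.55
eef_pos: [529.2, 85.0, 230.4]
tcp_rot: [3.141, -0.0, 1.571]
ft_force: [-2.1, 0.5, 9.8]
opening: 0.135
grip_force: 30.0
```

>>> arm_command --rows '[[[0, 0, 0, 0, 0, 0, -0.5], [0, 0, 0, 0, 0, 0, -0.3], [0, 0, 0, 0, 0, 0, -0.2], [0, 0, 0, 0, 0, 0, -0.2], [0, 0, 0, 0, 0, 0, -0.2], [0, 0, -0.1, 0, 0, 0, -0.2], [0, 0, -0.25, 0, 0, 0, -0.2], [0, 0, -0.5, 0, 0, 0, 0], [0, 0, -0.75, 0, 0, 0, 0], [0, 0, -1, 0, 0, 0, 0]]]'

```text
t: 22.38
eef_pos: [528.9, 84.9, 381.2]
tcp_rot: [-3.141, 0.0, 1.571]
ft_force: [0.5, 0.4, 0.5]
opening: 0.494
grip_force: 0.0
```

>>> arm_command --rows '[[[0.25, 0, -0.1, 0, 0, 0, 0], [0.5, 0, -0.15, 0, 0, 0, 0], [0.75, 0, -0.15, 0, 0, 0, 0], [1, 0, -0.15, 0, 0, 0, 0], [1, 0, -0.15, 0, 0, 0, 0]]]'

```text
t: 22.8
eef_pos: [528.5, 239.7, 402.3]
tcp_rot: [3.141, -0.001, 1.574]
ft_force: [-0.6, -0.5, -0.6]
opening: 0.496
grip_force: 0.0
```

>>> arm_command --rows '[[[0.25, 0, 0, 0, 0, 0, 0], [0.4, 0, 0, 0, 0, 0, 0], [0.4, 0, 0, 0, 0, 0, 0], [0.4, 0, 0, 0, 0, 0, 0], [0.4, 0, 0, 0, 0, 0, 0], [0.4, 0, 0, 0, 0, 0, 0]]]'

```text
t: 23.3
eef_pos: [529.2, 294.0, 402.1]
tcp_rot: [-3.141, 0.0, 1.57]
ft_force: [0.8, -0.1, -0.2]
opening: 0.501
grip_force: 0.0
```

```bash
python3 - <<'E'
from h import *
np.set_printoptions(precision=3,suppress=True)
st=state();print(st['eef_pos'],st['tcp_rot'],st['qvel'].max())
p,d=read_camera("wrist");np.savez("pics/w3.npz",p=p,d=d,pos=st['eef_pos'],rot=st['tcp_rot'])
cv2.imwrite("pics/w3.png",p[:,:,::-1])
E
```

```text
[529.248 294.034 402.123] [-3.141  0.     1.57 ] 0.0038489537126686385
```

View pics/w3.png

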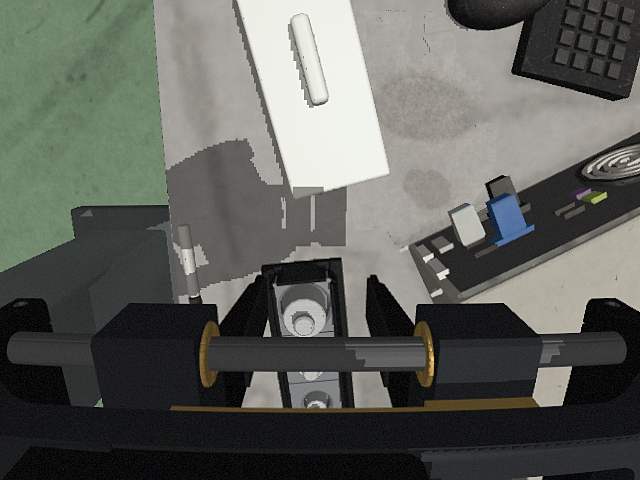

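The weights are seated in the case. The cover handle runs from (298,18) to (320,100). I'll measure it.

```bash
python3 - <<'E'
from h import *
np.set_printoptions(precision=2,suppress=True)
z=np.load("pics/w3.npz");st=dict(eef_pos=z['pos'],tcp_rot=z['rot']);cp=campose("wrist",st);C=cloud(cp,z['d'])
Z=C[...,2];roi=np.zeros(Z.shape,bool);roi[0:200,220:395]=1
for lo,hi in ((78,100),(84,100),(55,75)):
    m=roi&(Z>lo)&(Z<hi); print(lo,hi,m.sum(),cv2.minAreaRect(C[m][:,:2].astype(np.float32)),np.median(C[m],0))
m=(Z>155)&(Z<165); 
# any tall thing near case for gripper body
z2=np.load("pics/w2.npz");C2=cloud(campose("wrist",dict(eef_pos=z2['pos'],tcp_rot=z2['rot'])),z2['d'])
q=C2[:,360:][(C2[:,360:,2]>100)&(C2[:,360:,2]<200)]; q=q[(q[:,1]>30)&(q[:,1]<260)]
for y in range(40,260,30):
    s=q[abs(q[:,1]-y)<15]; print(y,s[:,0].min() if len(s) else None)
E
```

```text
78 100 1791 ((524.1681518554688, 423.83648681640625), (15.274935722351074, 64.15960693359375), 16.03441619873047) [524.11 423.74  87.29]
84 100 1715 ((524.3292846679688, 423.5269470214844), (14.604268074035645, 63.463069915771484), 16.010080337524414) [524.1  423.93  87.34]
55 75 18583 ((529.3961181640625, 404.8710632324219), (84.57781982421875, 161.18482971191406), 15.100090026855469) [531.39 398.27  63.79]
40 None
70 711.4957045463609
100 695.4514363302901
130 680.0370738996095
160 664.5683299532402
190 649.2764587191259
220 634.0478725444882
250 610.3039069899177
```

>>> arm_command --rows '[[[0.25, -0.01, 0, 0, 0, -0.015, 0], [0.5, -0.02, 0, 0, 0, -0.03, 0], [0.75, -0.03, 0.1, 0, 0, -0.0444, 0], [0.865, -0.033, 0.3, 0, 0, -0.0444, 0], [0.865, -0.033, 0.5, 0, 0, -0.0444, 0], [0.865, -0.033, 0.7, 0, 0, -0.0444, 0], [0.865, -0.033, 0.7, 0, 0, -0.0444, 0], [0.865, -0.033, 0.7, 0, 0, -0.0444, 0], [0.865, -0.033, 0.7, 0, 0, -0.0444, 0]]]'

```text
t: 24.1
eef_pos: [524.9, 424.3, 299.1]
tcp_rot: [3.14, -0.001, 1.849]
ft_force: [0.4, 0.6, 1.1]
opening: 0.5
grip_force: 0.0
```

```bash
python3 - <<'E'
from h import *
st=state();print(st['eef_pos'],st['tcp_rot'],st['opening'])
R=Ro.from_euler("xyz",st["tcp_rot"]).as_matrix()
print(R.T@(np.array([524.2,423.7,257.5])-st['eef_pos'])/150)
E
```

```text
[524.94938356 424.25615624 299.08204224] [ 3.13957534e+00 -5.43451579e-04  1.84877120e+00] 0.49970684426573314
[-0.00234512 -0.00638075  0.27720007]
```

>>> arm_command --rows '[[[-0.002, -0.006, 0.1, 0, 0, 0, 0], [-0.002, -0.006, 0.19, 0, 0, 0, 0], [-0.002, -0.006, 0.25, 0, 0, 0, 0], [-0.002, -0.006, 0.275, 0, 0, 0, 0], [-0.002, -0.006, 0.275, 0, 0, 0, 0], [-0.002, -0.006, 0.275, 0, 0, 0, 0]]]'

```text
t: 24.6
eef_pos: [523.7, 424.1, 257.0]
tcp_rot: [3.14, -0.0, 1.85]
ft_force: [-0.9, -0.4, 0.9]
opening: 0.499
grip_force: 0.0
```

>>> arm_command --rows '[[[0, 0, 0, 0, 0, 0, -0.3], [0, 0, 0, 0, 0, 0, -0.6], [0, 0, 0, 0, 0, 0, -1], [0, 0, 0, 0, 0, 0, -1], [0, 0, 0, 0, 0, 0, -1], [0, 0, 0, 0, 0, 0, -1], [0, 0, 0, 0, 0, 0, -1]]]'

```text
t: 25.18
eef_pos: [523.5, 424.2, 256.0]
tcp_rot: [3.141, -0.0, 1.85]
ft_force: [0.2, 0.2, -0.5]
opening: 0.147
grip_force: 30.0
```

```bash
python3 - <<'E'
from h import *
st=state();print(st['eef_pos'],st['tcp_rot'],st['opening'])
E
```

```text
[523.46063441 424.17032905 255.95396821] [ 3.14141013e+00 -1.98507847e-05  1.84981293e+00] 0.14715517739289682
```

>>> arm_command --rows '[[[0, 0, -0.05, 0, 0, 0, -1], [0, 0, -0.15, 0, 0, 0, -1], [0, 0, -0.3, 0, 0, 0, -1], [0, 0, -0.45, 0, 0, 0, -1], [0, 0, -0.6, 0, 0, 0, -1], [0, 0, -0.65, 0, 0, 0, -1], [0, 0, -0.65, 0, 0, 0, -1], [0, 0, -0.65, 0, 0, 0, -1]]]'

```text
t: 25.85
eef_pos: [523.2, 424.0, 352.9]
tcp_rot: [-3.141, 0.0, 1.85]
ft_force: [0.2, 0.2, -3.0]
opening: 0.146
grip_force: 30.0
```

>>> arm_command --rows '[[[-0.08, -0.023, 0, 0, 0, 0, -1], [-0.22, -0.064, 0, 0, 0, 0, -1], [-0.4, -0.115, 0, 0, 0, 0, -1], [-0.58, -0.167, 0, 0, 0, 0, -1], [-0.76, -0.219, 0, 0, 0, 0, -1], [-0.898, -0.259, 0, 0, 0, 0, -1], [-0.898, -0.259, 0, 0, 0, 0, -1]]]'

```text
t: 26.43
eef_pos: [523.0, 280.2, 352.1]
tcp_rot: [-3.138, 0.001, 1.847]
ft_force: [0.6, 0.1, -2.3]
opening: 0.143
grip_force: 30.0
```

>>> arm_command --rows '[[[-0.08, -0.023, 0, 0, 0, 0.004, -1], [-0.22, -0.064, 0, 0, 0, 0.01, -1], [-0.4, -0.115, 0, 0, 0, 0.016, -1], [-0.58, -0.167, 0, 0, 0, 0.022, -1], [-0.76, -0.219, 0, 0, 0, 0.0281, -1], [-0.898, -0.259, 0, 0, 0, 0.0281, -1], [-0.898, -0.259, 0, 0, 0, 0.0281, -1], [-0.898, -0.259, 0, 0, 0, 0.0281, -1], [-0.898, -0.259, 0, 0, 0, 0.0281, -1], [-0.898, -0.259, 0, 0, 0, 0.0281, -1]]]'

```text
t: 27.27
eef_pos: [522.8, 144.4, 353.2]
tcp_rot: [-3.141, -0.0, 1.674]
ft_force: [-0.1, 0.8, -2.3]
opening: 0.148
grip_force: 30.0
```

```bash
python3 - <<'E'
from h import *
np.set_printoptions(precision=3,suppress=True)
st=state();print(st['eef_pos'],st['tcp_rot'],st['opening'])
R=Ro.from_euler("xyz",st["tcp_rot"]).as_matrix()
print(R.T@(np.array([523.0,143.8,280])-st['eef_pos'])/150)
p,d=read_camera("side");cv2.imwrite("pics/s2.png",cv2.resize(p[100:330,220:440,::-1],None,fx=2.5,fy=2.5))
E
```

```text
[522.844 144.444 353.157] [-3.141 -0.     1.674] 0.14761722436953661
[-0.004  0.001  0.488]
```

View pics/s2.png

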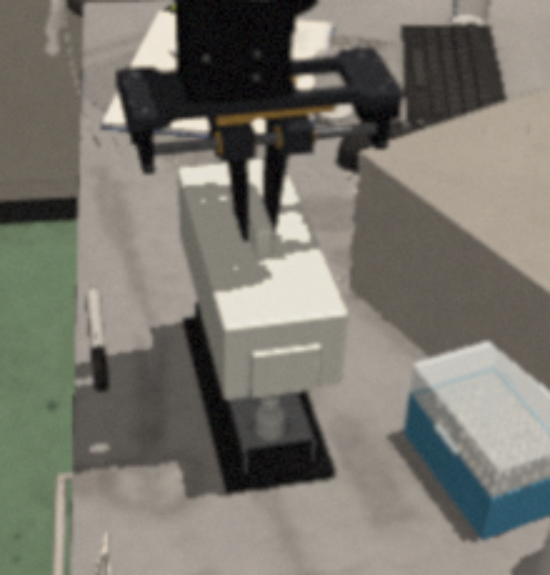

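The cover hangs level and aligned over the case. I'll lower it.

>>> arm_command --rows '[[[-0.004, 0.001, 0.06, 0, 0, 0, -1], [-0.004, 0.001, 0.13, 0, 0, 0, -1], [-0.004, 0.001, 0.2, 0, 0, 0, -1], [-0.004, 0.001, 0.27, 0, 0, 0, -1], [-0.004, 0.001, 0.33, 0, 0, 0, -1], [-0.004, 0.001, 0.37, 0, 0, 0, -1], [-0.004, 0.001, 0.4, 0, 0, 0, -1], [-0.004, 0.001, 0.42, 0, 0, 0, -1], [-0.004, 0.001, 0.42, 0, 0, 0, -1]]]'

```text
t: 28.07
eef_pos: [523.1, 143.1, 289.9]
tcp_rot: [-3.141, 0.0, 1.673]
ft_force: [-0.2, -0.3, -1.5]
opening: 0.143
grip_force: 30.0
```

>>> arm_command --rows '[[[0, 0, 0.01, 0, 0, 0, -1], [0, 0, 0.02, 0, 0, 0, -1], [0, 0, 0.03, 0, 0, 0, -1], [0, 0, 0.04, 0, 0, 0, -1], [0, 0, 0.05, 0, 0, 0, -1], [0, 0, 0.06, 0, 0, 0, -1], [0, 0, 0.07, 0, 0, 0, -1], [0, 0, 0.07, 0, 0, 0, -1]]]'

```text
t: 28.73
eef_pos: [523.1, 143.1, 279.7]
tcp_rot: [-3.141, 0.0, 1.673]
ft_force: [-0.3, -0.0, -2.5]
opening: 0.146
grip_force: 30.0
```

Rim is about 24 mm up with no contact. I'll continue down to the ramps.

>>> arm_command --rows '[[[0, 0, 0.008, 0, 0, 0, -1], [0, 0, 0.016, 0, 0, 0, -1], [0, 0, 0.024, 0, 0, 0, -1], [0, 0, 0.03, 0, 0, 0, -1], [0, 0, 0.035, 0, 0, 0, -1], [0, 0, 0.04, 0, 0, 0, -1], [0, 0, 0.04, 0, 0, 0, -1]]]'

```text
t: 29.32
eef_pos: [523.2, 143.2, 274.0]
tcp_rot: [3.141, 0.0, 1.673]
ft_force: [0.1, -0.1, -1.7]
opening: 0.146
grip_force: 30.0
```

>>> arm_command --rows '[[[0, 0, 0.005, 0, 0, 0, -1], [0, 0, 0.01, 0, 0, 0, -1], [0, 0, 0.015, 0, 0, 0, -1], [0, 0, 0.02, 0, 0, 0, -1], [0, 0, 0.02, 0, 0, 0, -1], [0, 0, 0.02, 0, 0, 0, -1]]]'

```text
t: 29.82
eef_pos: [523.3, 143.2, 271.2]
tcp_rot: [3.141, -0.0, 1.673]
ft_force: [1.0, 0.1, 4.4]
opening: 0.144
grip_force: 30.0
```

>>> arm_command --rows '[[[0, 0, 0.005, 0, 0, 0, -1], [0, 0, 0.01, 0, 0, 0, -1], [0, 0, 0.015, 0, 0, 0, -1], [0, 0, 0.02, 0, 0, 0, -1], [0, 0, 0.02, 0, 0, 0, -1], [0, 0, 0.02, 0, 0, 0, -1]]]'

```text
t: 30.32
eef_pos: [523.1, 143.2, 267.6]
tcp_rot: [-3.141, 0.0, 1.673]
ft_force: [1.3, 0.6, -3.1]
opening: 0.142
grip_force: 30.0
```

>>> arm_command --rows '[[[0, 0, 0.004, 0, 0, 0, -1], [0, 0, 0.008, 0, 0, 0, -1], [0, 0, 0.012, 0, 0, 0, -1], [0, 0, 0.015, 0, 0, 0, -1], [0, 0, 0.015, 0, 0, 0, -1], [0, 0, 0.015, 0, 0, 0, -1]]]'

```text
t: 30.82
eef_pos: [522.9, 143.2, 265.9]
tcp_rot: [-3.141, -0.0, 1.673]
ft_force: [-2.5, 1.2, 5.9]
opening: 0.149
grip_force: 30.0
```

Home at TCP 266. I'll press slightly harder, then tug gently to check the clips.

>>> arm_command --rows '[[[0, 0, 0.003, 0, 0, 0, -1], [0, 0, 0.006, 0, 0, 0, -1], [0, 0, 0.008, 0, 0, 0, -1], [0, 0, 0.008, 0, 0, 0, -1]]]'

```text
t: 31.15
eef_pos: [522.8, 143.2, 265.8]
tcp_rot: [3.141, -0.0, 1.673]
ft_force: [-7.0, 0.2, 21.4]
opening: 0.146
grip_force: 30.0
```

>>> arm_command --rows '[[[0, 0, -0.004, 0, 0, 0, -1], [0, 0, -0.008, 0, 0, 0, -1], [0, 0, -0.012, 0, 0, 0, -1], [0, 0, -0.016, 0, 0, 0, -1], [0, 0, -0.016, 0, 0, 0, -1]]]'

```text
t: 31.57
eef_pos: [523.1, 143.1, 266.5]
tcp_rot: [-3.141, 0.0, 1.673]
ft_force: [0.3, -0.2, -3.7]
opening: 0.143
grip_force: 30.0
```

>>> arm_command --rows '[[[0, 0, 0.005, 0, 0, 0, -1], [0, 0, 0.005, 0, 0, 0, -0.7], [0, 0, 0.005, 0, 0, 0, -0.4], [0, 0, 0.005, 0, 0, 0, 0], [0, 0, 0.005, 0, 0, 0, 0], [0, 0, 0.005, 0, 0, 0, 0], [0, 0, 0.005, 0, 0, 0, 0]]]'

```text
t: 32.15
eef_pos: [523.2, 143.2, 266.3]
tcp_rot: [3.141, 0.0, 1.673]
ft_force: [-0.1, -0.0, -0.3]
opening: 0.445
grip_force: 0.0
```

>>> arm_command --rows '[[[0, 0, -0.1, 0, 0, 0, 0], [0, 0, -0.3, 0, 0, 0, 0], [0, 0, -0.5, 0, 0, 0, 0], [0, 0, -0.75, 0, 0, 0, 0], [0, 0, -1, 0, 0, 0, 0], [0, 0, -1, 0, 0, 0, 0]]]'

```text
t: 32.65
eef_pos: [523.4, 143.3, 422.8]
tcp_rot: [3.131, -0.0, 1.673]
ft_force: [-0.0, -0.1, -0.2]
opening: 0.498
grip_force: 0.0
```

>>> arm_command --rows '[[[-0.2, 0, 0, 0, 0, 0, 0], [-0.45, 0, 0, 0, 0, 0, 0], [-0.7, 0, 0, 0, 0, 0, 0], [-0.7, 0, 0, 0, 0, 0, 0], [-0.7, 0, 0, 0, 0, 0, 0], [-0.7, 0, 0, 0, 0, 0, 0]]]'

```text
t: 33.15
eef_pos: [533.8, 38.8, 416.0]
tcp_rot: [-3.142, -0.0, 1.672]
ft_force: [-0.6, 0.4, 0.5]
opening: 0.504
grip_force: 0.0
```

```bash
python3 - <<'E'
from h import *
np.set_printoptions(precision=2,suppress=True)
st=state();print(st['eef_pos'],st['tcp_rot'],st['t'])
p,d=read_camera("wrist");cv2.imwrite("pics/w4.png",p[:,:,::-1])
C=cloud(campose("wrist",st),d);Z=C[...,2]
roi=(abs(C[...,0]-523)<70)&(abs(C[...,1]-143)<125)
for lo,hi in ((70+20,110),(66,84)):
    m=roi&(Z>lo)&(Z<hi);P=C[m];print(m.sum(),cv2.minAreaRect(P[:,:2].astype(np.float32)),np.median(P,0))
A=np.c_[P[:,:2]-[523,143],np.ones(len(P))];print(np.linalg.lstsq(A,P[:,2],rcond=None)[0])
print("table",np.median(Z[(abs(Z)<8)]))
E
```

```text
[533.77  38.77 416.  ] [-3.14 -0.    1.67] 33.15
1645 ((523.2969970703125, 142.44712829589844), (14.414234161376953, 62.78792953491211), 5.988290786743164) [523.32 143.95  97.3 ]
20961 ((524.3179931640625, 130.38192749023438), (84.66992950439453, 173.79888916015625), 5.7441840171813965) [524.61 134.39  73.77]
[-0.    0.   73.76]
table -0.5369830579470829
```

View pics/w4.png

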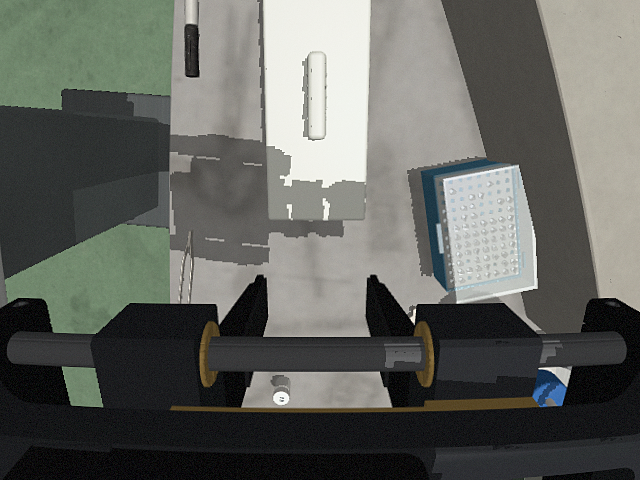

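The cover's roof is at 73.8 mm and level, its rim is home at 10 mm, it is aligned, and the arm is clear. I'm handing in.

```bash
python3 -c "
from cell import *
print(job_done())"
```

```text
the job is handed in; nothing more can be done
None
```

I lowered all three weights upright into the bores that fit them and pressed the cover down; it measured level and fully home, aligned with the case, and stayed down under a light tug. The job was handed in at about 33 s, with no verdict shown.

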